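Make up the order caddy for a roller blind

ROBOT

A 6-joint arm with a two-finger parallel gripper is mounted at the origin on a cart in front of the work surface, level with it; the furniture and walls round the work are solid. World frame = base frame: x ahead of the robot, y to its left, z up, the work surface at z = 0. Lengths are in m, angles in rad, forces in N, time in s.
With the tool pointing down it reaches from about 0.4 to 0.925 m from the base axis. Payload 12.5 kg.
Tool frame: the origin (TCP) lies midway between the tips of the shut fingers; the grasp point (between the pads) lies behind it (r.pinch_z is the z of the grasp point in the tool frame, in m); z points along the fingers, y is the line along which they close (so a half turn about z gives the same grasp; the last joint's range is limited). The gripper opens to 95 mm and grips with 3 to 60 N. Pads are 20 mm wide; open, the fingers measure 119 mm over their backs; the gripper's body (75 mm by 180 mm) begins 59 mm behind the grasp point.
Start: joints at [-1.207, 0.491, 1.559, -0, 1.092, -0.106], TCP at [0.283, -0.557, 0.191] pointing down, gripper open.
Joint ranges: [-3.1, 3.1], [-0.84, 2.19], [0.05, 2.79], [-1.13, 4.28], [0.06, 2.93], [-2.69, 2.69]. Speed limits (rad/s): [2.22, 2.22, 2.79, 3.14, 3.14, 3.14].

INTERFACE

Orientations are given as a 3x3 rotation matrix whose columns are the frame's x, y, z axes.
In Python, from plant import r gives the robot as it stands. The module is installed in compiled form; this text tells all that it offers.
- The arm moves only by the shell command python3 -m inch 'ROWS'. ROWS is JSON, a list of rows, each an object of numbers: "tx", "ty", "tz": the shift along the tool's x, y, z in mm; "turn": the turn about the tool's z in units of 5 degrees (1.0 is 5 degrees); "jaw": the opening, from -1 (shut) to 1 (fully open). A call has 1 to 8 rows; each row is the pose to reach, as a shift and turn from the pose commanded when the call began, along the tool's axes at that moment; what a row does not reach only later rows make up. A row lasts 1/10 s, in which the tool goes at most 50 mm and 8.59 degrees, less where a joint would pass 70% of its speed; a pose out of reach is approached as far as the arm can. A call with a gripper value outside its range is refused whole. The fingers move at their own pace and stop on an object; the grip force is fixed at half the most. Time passes only in rows, so rows that repeat a pose let the fingers close. It gives the time, the measured TCP pose, the force, the opening and the grip force at its end, in the units of the state.
- r.observe(): the state, without advancing time (a new reading comes with each control period).
- r.read_camera(name): name is "scene" or "top" or "wrist"; returns a dict with "frame" (420x560x3 uint8, red, green, blue), "depth" (420x560 float32, m along the optical axis (not along the pixel's ray), 0 where there is no reading), "K" (3x3 intrinsics, pixels), "rvec" (rotation vector, rad) and "tvec" (3), from world to camera coordinates, as OpenCV has them. Camera axes: x right, y down, z forward; pixel columns grow to the right and rows downward; lengths in m; the calibration is good to about 2 mm. A picture is of the moment at which its call begins.
- r.close_job(): hands the job in; it is judged then, once.
Trained networks look in a picture, given as the dict that the camera call returned (one of the last four; its "shot" number tells which), for a name from the list of things; names that differ only in an ending like _2 or _b are one class to them, and where a whole thing is asked for, a point or a joint stands for the part that bears it (a point fixed in the world has none). Each returns a list of dicts, best first, with "p" (0 to 1); they miss things now and then, are a little off and sometimes report something else, mostly with a low value. They report only what shows in the picture. A call takes as long as a camera call. They do not tell look-alikes from the thing itself.
- r.find_in(query, picture): "pixel" ([column, row] in pixels, amid what is visible of it).
- r.silhouettes(query, picture): "mask" (420x560 bool, what is visible of it) and "pixel" ([column, row] in pixels, amid what is visible of it).
- r.tip_of(query, picture): "pixel" ([column, row] in pixels: a listed point, or the origin of a listed thing).
The state is a dict: "time_s": time; "q": joint angles; "qvel": joint speeds; "effort": joint torques, N m; "eef_pos": TCP position; "eef_rot": TCP orientation; "contact_force": force on the tool from outside, world axes, zero at the start; "ft_torque": the same for the moment, N m; "opening": opening from 0.0 (shut) to 1.0 (fully open); "gripper_force": force on a finger pad.
Only numpy, scipy, OpenCV 4.12 (cv2) and the standard library are available. Lean on these libraries where they do the work, as an engineer would, in place of code of your own. Each camera call takes 0.05 s, during which the arm holds its last target. There are 200 camera calls.

TASK

Make up the caddy for the brown-and-navy roller blind: stand the brown left-hand end bracket and the brown right-hand end bracket each in the L-shaped recess cut for its hand, the navy thread spool in the wide round well and the wooden-handled hand punch in the narrow round well, all upright and fully down. The white bracket and the red spool belong to another order: leave them where they are.

Things in the scene. Friction and masses are not known exactly. Their poses are not given: they have to be found in the camera images.
- brown_left: Dark brown plastic roller-blind end bracket, left-hand, 54 mm high. From above an L: arm 12 mm thick (x -29..41, y -6..6 mm), wall flange 8 mm thick (x -29..-21) reaching to y = +34 mm: with the flange at the top of the view, the arm hangs from its left end. Origin under the arm near the centre of mass; x along the arm away from the flange, z up. Grip across the arm (along y) at x = 0. 60 g.
- brown_right: Dark brown plastic roller-blind end bracket, right-hand, 54 mm high. From above an L: arm 12 mm thick (x -29..41, y -6..6 mm), wall flange 8 mm thick (x -29..-21) reaching to y = -34 mm: with the flange at the top of the view, the arm hangs from its right end. Origin under the arm near the centre of mass; x along the arm away from the flange, z up. Grip across the arm (along y) at x = 0. 60 g.
- white_bracket: White bracket of another order, same shape, size and frame as the brown left-hand one. Stays where it is.
- thread_navy: Spool of navy blue thread with white ends, standing, 62 mm high, 33 mm across, 30 g. Origin on the underside but NOT on the spool's axis, which stands at x = 0, y = +11.5 mm in its frame (z up); a loose thread end lies on the -y side. Grip across the spool in any direction.
- thread_red: Spool of red thread of another order, same shape, size and frame as the navy one. Stays where it is.
- assembly_punch: Hand punch standing on its bare metal end: wooden handle 20 mm across from 23 mm up to the top at 70 mm, metal end 17 mm across. 55 g. Origin: centre of the underside, z up. Grip across the handle in any direction.
- left_insert: Fixed beech block 94 (x) x 64 (y) x 25 mm, one of four, order varies, in a plywood caddy (walls 31 mm). L-shaped recess 20 mm deep, blue felt floor at z = 5 mm, flange end at -x; takes only the left-hand bracket, 8 mm clear all round, its x along this x, its origin at x -6, y -14, z 5 mm. Island to full height in the L's corner. Origin: centre of underside.
- right_insert: Fixed beech block 94 (x) x 64 (y) x 25 mm, one of four, order varies, in a plywood caddy (walls 31 mm). L-shaped recess 20 mm deep, blue felt floor at z = 5 mm, flange end at -x; takes only the right-hand bracket, 8 mm clear all round, its x along this x, its origin at x -6, y +14, z 5 mm. Island to full height in the L's corner. Origin: centre of underside.
- spool_insert: Fixed beech block 94 (x) x 64 (y) x 25 mm, one of the four in the caddy, same yaw as the others. In its centre a wide round well, 53 mm across, 20 mm deep, blue felt floor at z = 5 mm, for the thread spool. Origin: centre of underside.
- punch_insert: Fixed beech block 94 (x) x 64 (y) x 25 mm, one of the four in the caddy, same yaw as the others. In its centre a narrow round well, 36 mm across, 20 mm deep, blue felt floor at z = 5 mm, for the hand punch. Origin: centre of underside.
Mind the look-alikes: they are no part of the job. Leave any black, pink or turquoise look-alike of the thread_navy alone.

How it is judged:
At the end, for the whole second after the job is handed in: Brown brackets each in its own hand's recess (12 mm in x and y, 7 degrees), navy spool in the wide well (origin 25 mm from centre), punch in the narrow well (13 mm), upright to 8.5 degrees, undersides within 4 mm of the felt, all at rest; white bracket and red spool within 20 mm of their start (x of brown_left in the frame of left_insert between -0.018 and 0.006 m and y of brown_left in the frame of left_insert between -0.026 and -0.002 m and z of brown_left in the frame of left_insert between 0.001 and 0.009 m and angle between each of brown_left, brown_right's own z axis and vertical below 0.12 rad and linear speed of each of brown_left, brown_right, thread_navy, assembly_punch below 0.02 m/s and angular speed of each of brown_left, brown_right, thread_navy, assembly_punch below 0.3 rad/s and x of brown_right in the frame of right_insert between -0.018 and 0.006 m and y of brown_right in the frame of right_insert between 0.002 and 0.026 m and z of brown_right in the frame of right_insert between 0.001 and 0.009 m and horizontal distance between thread_navy and spool_insert below 0.025 m and z of thread_navy in the frame of spool_insert between 0.001 and 0.009 m and angle between each of thread_navy, assembly_punch's own z axis and vertical below 0.15 rad and horizontal distance between assembly_punch and punch_insert below 0.013 m and z of assembly_punch in the frame of punch_insert between 0.001 and 0.009 m and distance of each of white_bracket, thread_red from where it was at the start of the episode below 0.02 m); the robot touches nothing.
It fails at once if the white bracket or the red spool is shifted from its place or picked up (distance of any of white_bracket, thread_red from where it was at the start of the episode above 0.02 m).
It also fails if it takes over 115 s, if anything falls off the work surface, if the arm or the gripper's body presses on something with over 40 N, if the wrist force passes 120 N, or if a joint passes its speed limit or range.

## Working session

There is one attempt and no reset: what is moved stays moved. The work goes in short steps, Python scripts to look and compute and a shell command to move; the robot and the scene stay as the last step left them, time stands still between calls to the robot, and variables do not carry over. Pictures are saved under pics/ and viewed, at most 14 in all, crops included, and the job is handed in when it is done.

```bash
mkdir -p pics; cat > h.py <<'E'
import numpy as np, cv2
from plant import r
def world(p,u,v,d=None):
    d=p["depth"][v,u] if d is None else d
    R=cv2.Rodrigues(np.array(p["rvec"],float))[0]
    K=p["K"]; c=np.stack([(u-K[0,2])/K[0,0]*d,(v-K[1,2])/K[1,1]*d,d],-1)
    return (c-np.array(p["tvec"]).ravel())@R
def cloud(p):
    v,u=np.mgrid[0:420,0:560]; return world(p,u,v)
def save(n,img): cv2.imwrite('pics/'+n,img[...,::-1])
E
python3 - <<'E'
from h import *
s=r.observe(); print(s['time_s'],s['eef_pos'],s['eef_rot'],s['opening'],r.pinch_z)
p=r.read_camera("top"); save('top.png',p['frame'])
q=r.read_camera("scene"); save('scene.png',q['frame'])
W=cloud(p); np.save('W.npy',W); np.save('F.npy',p['frame'])
for n in "brown_left brown_right white_bracket thread_navy thread_red assembly_punch left_insert right_insert spool_insert punch_insert".split():
    for d in r.silhouettes(n,p)[:6]:
        m=d['mask']; P=W[m]; P=P[p['depth'][m]>0]
        print(n,round(d['p'],2),np.round(d['pixel']),m.sum(),np.round(np.median(P,0),3),np.round(np.percentile(P[:,2],98),3))
E
```

```text
0.0 [ 0.28286491 -0.55701117  0.19035001] [[ 8.91671012e-01  4.52683833e-01 -3.92897668e-04]
 [ 4.52683980e-01 -8.91670353e-01  1.09372837e-03]
 [ 1.44777948e-04 -1.15310436e-03 -9.99999325e-01]] 0.998659345081304 -0.0188
brown_left 0.76 [396. 208.] 341 [ 0.518 -0.151  0.05 ] 0.057
brown_right 0.53 [307. 242.] 313 [0.445 0.04  0.052] 0.057
brown_right 0.24 [161. 187.] 1257 [0.563 0.364 0.027] 0.035
white_bracket 0.89 [289. 185.] 297 [0.562 0.084 0.052] 0.057
thread_navy 0.83 [385. 155.] 279 [ 0.634 -0.128  0.053] 0.065
thread_navy 0.79 [356. 197.] 271 [ 0.531 -0.067  0.058] 0.065
thread_navy 0.78 [342. 169.] 260 [ 0.6   -0.036  0.059] 0.065
thread_navy 0.47 [323. 196.] 218 [0.539 0.006 0.06 ] 0.066
thread_red 0.71 [425. 250.] 290 [ 0.428 -0.213  0.058] 0.065
thread_red 0.65 [180. 236.] 1347 [0.459 0.316 0.029] 0.035
left_insert 0.84 [148. 231.] 1301 [0.469 0.38  0.026] 0.035
right_insert 0.71 [161. 186.] 1270 [0.563 0.364 0.027] 0.035
spool_insert 0.56 [180. 235.] 1404 [0.459 0.316 0.029] 0.035
punch_insert 0.91 [188. 191.] 1250 [0.553 0.298 0.03 ] 0.035
```

```bash
python3 - <<'E'
from h import *
F=np.load('F.npy'); c=cv2.resize(F[120:300,100:460],None,fx=2.2,fy=2.2,interpolation=cv2.INTER_CUBIC); save('c1.png',c)
E
```

```text
(no output)
```

View pics/scene.png

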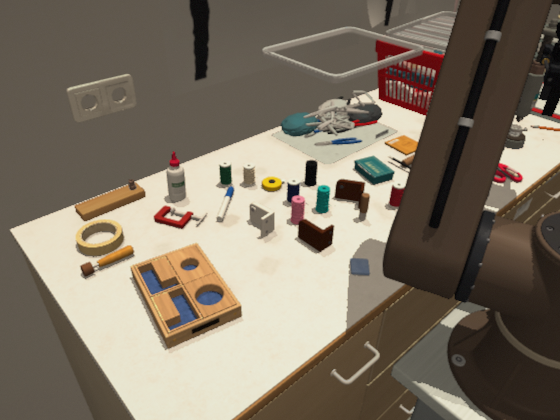

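View pics/c1.png

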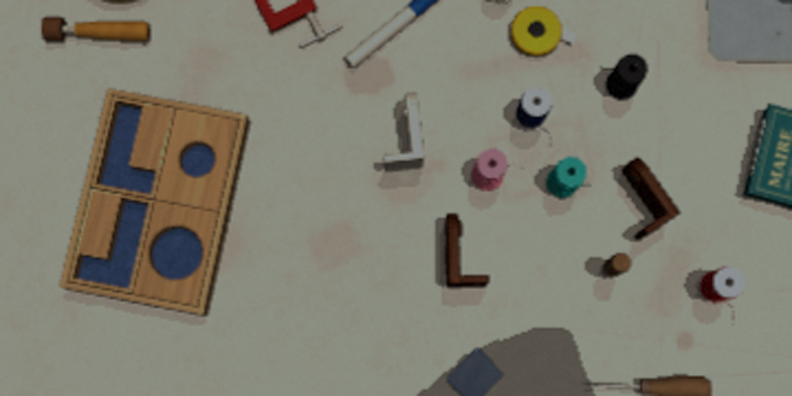

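The candidates for the navy spool are black (385,155), navy (342,168), pink (323,196) and turquoise (356,197). The one at (342,168) has navy thread with white ends, so it fits. The red spool at (425,250) and the white bracket at (289,185) stay put.

The bracket at (307,242) has its flange at the bottom, reaching right, with x pointing up, so it is right-hand. The one at (396,208) is left-hand. The punch stands at about (380,240), and the networks missed it. In the caddy, the right recess is upper-left, the left recess lower-left, the narrow well upper-right and the wide well lower-right.

Next I'll fit the poses and make one enlarged crop.

```bash
cat >> h.py <<'E'
from scipy.optimize import minimize
LL=np.array([[-29,-6],[41,-6],[41,6],[-21,6],[-21,34],[-29,34]])/1000.
RL=LL*[1,-1]
DL=np.array([[-37,-14],[49,-14],[49,14],[-13,14],[-13,42],[-37,42]])/1000.; DR=DL*[1,-1]
def circ(d): a=np.linspace(0,2*np.pi,60); return d/2*np.stack([np.cos(a),np.sin(a)],1)
def proj(p,P): return cv2.projectPoints(np.asarray(P,float).reshape(-1,3),np.array(p["rvec"],float),np.array(p["tvec"],float),np.array(p["K"],float),None)[0][:,0]
def fit(p,mask,poly,z,x0,S=6):
    vs,us=np.nonzero(mask); a,b=vs.min()-12,us.min()-12; h,w=vs.max()-a+12,us.max()-b+12
    M=cv2.resize(np.pad(mask,20)[a+20:a+20+h,b+20:b+20+w].astype(np.uint8),None,fx=S,fy=S,interpolation=cv2.INTER_NEAREST)>0
    def iou(t):
        c,s=np.cos(t[2]),np.sin(t[2]); q=poly@np.array([[c,s],[-s,c]])+t[:2]
        uv=proj(p,np.c_[q,np.full(len(q),z)])
        I=np.zeros(M.shape,np.uint8); cv2.fillPoly(I,[np.round(((uv-[b,a]+.5)*S-.5)*16).astype(np.int32)],1,shift=4)
        return -(M&(I>0)).sum()/(M|(I>0)).sum()
    best=None
    for da in (-.25,0,.25):
        x=np.array(x0,float)+[0,0,da]
        o=minimize(iou,x,method='Nelder-Mead',options=dict(initial_simplex=np.vstack([x,x+[.01,0,0],x+[0,.01,0],x+[0,0,.2]]),xatol=1e-4,fatol=1e-5,maxiter=300))
        if best is None or o.fun<best.fun: best=o
    return np.round(best.x,4),round(-best.fun,3)
def comp(mask,u,v):
    n,l,st,c=cv2.connectedComponentsWithStats(mask.astype(np.uint8),connectivity=4)
    ids=[i for i in range(1,n) if st[i,4]>30]; 
    i=min(ids,key=lambda i:np.min(np.hypot(*(np.argwhere(l==i)-[v,u]).T))); return l==i
E
python3 - <<'E'
from h import *
p=r.read_camera("top"); W=cloud(p); Z=W[...,2]; ok=p['depth']>0
for n,(u,v),poly,z,lo,yaw in [("BL",(396,208),LL,.054,.048,.75),("BR",(307,242),RL,.054,.048,0),("WH",(289,185),LL,.054,.048,0.1),
  ("navy",(343,168),circ(33),.062,.056,0),("punch",(380,240),circ(20),.07,.06,0),("red",(425,250),circ(33),.062,.056,0),("pink",(323,196),circ(33),.062,.056,0),("turq",(356,197),circ(33),.062,.056,0),("black",(385,155),circ(33),.062,.056,0)]:
    m=comp(ok&(Z>lo),u,v); print(n,m.sum(),*fit(p,m,poly,z,[*W[m].mean(0)[:2],yaw]))
cad=np.hypot(W[...,0]-.51,W[...,1]-.34)<.14
for n,(u,v),poly in [("Rrec",(152,190),DR),("Lrec",(160,225),DL),("spool",(180,235),circ(53)),("punchw",(189,191),circ(36))]:
    m=comp(ok&cad&(Z<.024),u,v); print(n,m.sum(),*fit(p,m,poly,.025,[*W[m].mean(0)[:2],-.2]))
m=ok&cad&(Z>.03); print(cv2.minAreaRect((W[m][:,:2]*1000).astype(np.float32)))
F=p['frame']; save('c2.png',cv2.resize(F[150:270,280:440],None,fx=5,fy=5,interpolation=cv2.INTER_CUBIC))
E
```

```text
BL 224 [ 0.5178 -0.1562  0.5995] 0.847
BR 225 [0.4561 0.0425 0.0449] 0.866
WH 210 [0.5769 0.0806 0.1336] 0.835
navy 143 [ 0.6055 -0.0371 -0.2   ] 0.104
punch 70 [ 0.4472 -0.1152 -0.25  ] -0.0
red 150 [ 0.4298 -0.2197 -0.25  ] -0.0
pink 145 [ 0.5427  0.0057 -0.25  ] -0.0
turq 149 [ 0.5353 -0.0705 -0.25  ] -0.0
black 141 [ 0.6392 -0.1322 -0.25  ] -0.0
Rrec 587 [ 0.5598  0.3765 -0.1758] 0.921
Lrec 622 [ 0.4613  0.3661 -0.1788] 0.925
spool 448 [ 0.4594  0.317  -0.45  ] -0.0
punchw 193 [ 0.5538  0.2996 -0.45  ] -0.0
((509.89654541015625, 336.6690368652344), (144.4615020751953, 203.54495239257812), 79.55850982666016)h.py:23: RuntimeWarning: invalid value encountered in cast
  I=np.zeros(M.shape,np.uint8); cv2.fillPoly(I,[np.round(((uv-[b,a]+.5)*S-.5)*16).astype(np.int32)],1,shift=4)
```

View pics/c2.png

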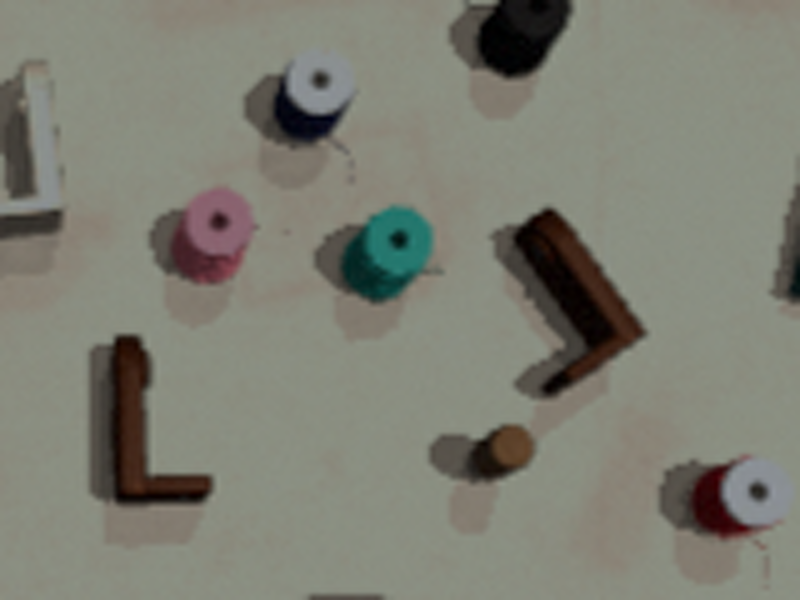

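The crop confirms it: navy spool at crop (318,90), left bracket at (585,300), right bracket at (140,430), punch at (510,447). I'll fix the circle units and check for tall obstacles.

```bash
sed -i 's|return d/2\*np|return d/2000*np|' h.py; cat >> h.py <<'E'
def go(x,y,z,yaw):
    s=r.observe(); R=s['eef_rot']; d=np.array([x,y,z])-s['eef_pos']; a=np.arctan2(R[1,0],R[0,0])
    dt=(yaw-a+np.pi/2)%np.pi-np.pi/2
    print('t',round(s['time_s'],1),'tx ty tz',np.round(R.T@d*1000,1),'turn',round(-np.degrees(dt)/5,2),'q6',round(s['q'][5],2))
E
python3 - <<'E'
from h import *
p=r.read_camera("top"); W=cloud(p); Z=W[...,2]; ok=p['depth']>0
for n,(u,v),poly,z,lo in [("navy",(343,168),circ(33),.062,.056),("punch",(380,240),circ(20),.07,.06),("red",(425,250),circ(33),.062,.056)]:
    m=comp(ok&(Z>lo),u,v); print(n,*fit(p,m,poly,z,[*W[m].mean(0)[:2],0]))
cad=np.hypot(W[...,0]-.51,W[...,1]-.34)<.14
for n,(u,v),poly in [("spool",(180,235),circ(53)),("punchw",(189,191),circ(36))]:
    m=comp(ok&cad&(Z<.024),u,v); print(n,*fit(p,m,poly,.025,[*W[m].mean(0)[:2],0]))
t=ok&(Z>.075)&(W[...,0]>.3)&(W[...,0]<.8)&(abs(W[...,1])<.5)
n,l,st,c=cv2.connectedComponentsWithStats(t.astype(np.uint8))
for i in range(1,n):
    if st[i,4]>5: print('tall',np.round(W[l==i].min(0),3),np.round(W[l==i].max(0),3))
go(.518,-.156,.13,.6)
E
```

```text
navy [ 0.6045 -0.0381 -0.0948] 0.751
punch [ 0.4472 -0.115   0.3417] 0.9
red [ 0.4303 -0.2186 -0.077 ] 0.76
spool [ 0.4582  0.3147 -0.1095] 0.935
punchw [0.5514 0.2974 0.3607] 0.916
tall [ 0.639 -0.499  0.075] [ 0.8   -0.197  0.275]
tall [0.787 0.149 0.075] [0.8   0.184 0.112]
tall [ 0.3   -0.184  0.416] [ 0.338 -0.077  0.745]
t 0.7 tx ty tz [ 391.2 -251.4   60.9] turn -1.49 q6 -0.11
```

```bash
python3 -m inch '[{"tx":390,"ty":-251,"tz":0,"turn":-1.5,"jaw":0.4},{"tx":390,"ty":-251,"tz":0,"turn":-1.5,"jaw":0.4},{"tx":390,"ty":-251,"tz":0,"turn":-1.5,"jaw":0.4},{"tx":390,"ty":-251,"tz":0,"turn":-1.5,"jaw":0.4},{"tx":390,"ty":-251,"tz":0,"turn":-1.5,"jaw":0.4},{"tx":390,"ty":-251,"tz":0,"turn":-1.5,"jaw":0.4},{"tx":390,"ty":-251,"tz":0,"turn":-1.5,"jaw":0.4},{"tx":390,"ty":-251,"tz":0,"turn":-1.5,"jaw":0.4}]'
python3 -c "
from h import *
go(.518,-.156,.13,.6)"
```

```text
time_s: 1.5
eef_pos: [0.4856, -0.2102, 0.1912]
eef_rot: [[0.825, 0.565, 0.001], [0.565, -0.825, -0.0], [0.0, 0.001, -1.0]]
contact_force: [0.5, -1.6, 0.0]
opening: 0.702
gripper_force: 0.0
t 1.5 tx ty tz [ 57.3 -26.4  61.2] turn 0.01 q6 0.44
```

```bash
python3 -m inch '[{"tx":44,"ty":-20,"jaw":0.4},{"tx":44,"ty":-20,"jaw":0.4},{"tx":44,"ty":-20,"jaw":0.4},{"tx":44,"ty":-20,"jaw":0.4}]'
python3 - <<'E'
from h import *
p=r.read_camera("wrist"); W=cloud(p); Z=W[...,2]; ok=p['depth']>0
save('w1.png',p['frame'])
c=proj(p,[.518,-.156,.054])[0]; print('px',c)
m=comp(ok&(Z>.047)&(Z<.06),*c); print(m.sum(),np.median(Z[m]),*fit(p,m,LL,.054,[.518,-.156,.6],S=2))
go(.518,-.156,.03,.6)
E
```

```text
px [253.04843538 134.21888227]
1123 0.05317059074297444 [ 0.5173 -0.1565  0.5895] 0.906
t 1.6 tx ty tz [ 52.  -23.2 161.3] turn 0.04 q6 0.44invalid input
```

View pics/w1.png

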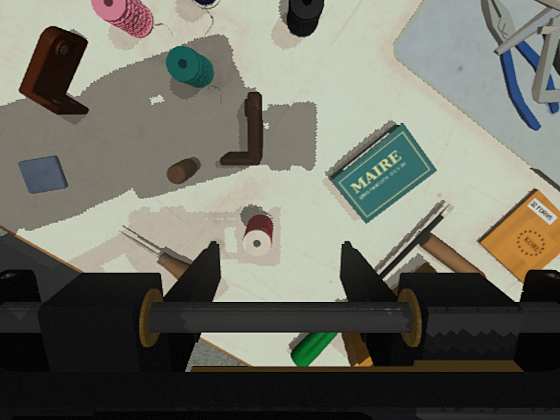

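The wrist view shows the left bracket at (250,135) and confirms its fit to about 1 mm. Punch at (183,170), red spool at (258,235). The rows were refused because they need all the keys.

```bash
python3 -m inch '[{"tx":51,"ty":-23,"tz":0,"turn":0.1,"jaw":0.4},{"tx":51,"ty":-23,"tz":0,"turn":0.1,"jaw":0.4},{"tx":51,"ty":-23,"tz":0,"turn":0.1,"jaw":0.4},{"tx":51,"ty":-23,"tz":50,"turn":0.1,"jaw":0.4},{"tx":51,"ty":-23,"tz":100,"turn":0.1,"jaw":0.4},{"tx":51,"ty":-23,"tz":100,"turn":0.1,"jaw":0.4},{"tx":51,"ty":-23,"tz":100,"turn":0.1,"jaw":0.4}]'
python3 -c "
from h import *
go(.5172,-.1564,.03,.59)"
```

```text
time_s: 2.25
eef_pos: [0.5137, -0.1653, 0.0916]
eef_rot: [[0.831, 0.557, -0.001], [0.557, -0.831, 0.0], [-0.001, -0.001, -1.0]]
contact_force: [-0.4, -0.1, 0.3]
opening: 0.698
gripper_force: 0.0
t 2.2 tx ty tz [ 7.9 -5.4 61.6] turn 0.01 q6 0.55
```

```bash
python3 -m inch '[{"tx":8,"ty":-5,"tz":0,"turn":0,"jaw":0.4},{"tx":8,"ty":-5,"tz":30,"turn":0,"jaw":0.4},{"tx":8,"ty":-5,"tz":61,"turn":0,"jaw":0.4},{"tx":8,"ty":-5,"tz":61,"turn":0,"jaw":0.4},{"tx":8,"ty":-5,"tz":61,"turn":0,"jaw":0.4}]'
python3 -c "
from h import *
go(.5172,-.1564,.03,.59)"
```

```text
time_s: 2.75
eef_pos: [0.5187, -0.1557, 0.0318]
eef_rot: [[0.83, 0.558, 0.002], [0.558, -0.83, -0.001], [0.001, 0.001, -1.0]]
contact_force: [-0.6, -0.8, 0.2]
opening: 0.702
gripper_force: 0.0
t 2.8 tx ty tz [-1.6 -0.3  1.8] turn 0.02 q6 0.57
```

```bash
python3 -m inch '[{"tx":-2,"ty":0,"tz":2,"turn":0,"jaw":0.4},{"tx":-2,"ty":0,"tz":2,"turn":0,"jaw":-1},{"tx":-2,"ty":0,"tz":2,"turn":0,"jaw":-1},{"tx":-2,"ty":0,"tz":2,"turn":0,"jaw":-1},{"tx":-2,"ty":0,"tz":2,"turn":0,"jaw":-1},{"tx":-2,"ty":0,"tz":2,"turn":0,"jaw":-1},{"tx":-2,"ty":0,"tz":2,"turn":0,"jaw":-1},{"tx":-2,"ty":0,"tz":2,"turn":0,"jaw":-1}]'
python3 -m inch '[{"tx":0,"ty":0,"tz":-30,"turn":0,"jaw":-1},{"tx":0,"ty":0,"tz":-80,"turn":0,"jaw":-1},{"tx":0,"ty":0,"tz":-120,"turn":0,"jaw":-1},{"tx":0,"ty":0,"tz":-120,"turn":0,"jaw":-1},{"tx":0,"ty":0,"tz":-120,"turn":0,"jaw":-1}]'
python3 -c "
from h import *
go(.4613,.3661,.15,-.178)"
```

```text
time_s: 3.55
eef_pos: [0.5161, -0.1567, 0.0279]
eef_rot: [[0.83, 0.558, -0.0], [0.558, -0.83, -0.0], [-0.0, 0.0, -1.0]]
contact_force: [0.3, 0.3, -0.0]
opening: 0.17
gripper_force: 0.0
time_s: 4.05
eef_pos: [0.5162, -0.1567, 0.1484]
eef_rot: [[0.83, 0.558, 0.001], [0.558, -0.83, -0.001], [0.001, 0.001, -1.0]]
contact_force: [0.3, -0.1, -0.4]
opening: 0.002
gripper_force: 0.0
t 4.0 tx ty tz [ 246.2 -464.5   -2.1] turn 8.82 q6 0.56
```

The fingers had not finished closing when I lifted. I'll check whether the bracket moved.

```bash
python3 - <<'E'
from h import *
p=r.read_camera("wrist"); W=cloud(p); Z=W[...,2]; ok=p['depth']>0
c=proj(p,[.518,-.156,.054])[0]; print('px',c)
m=ok&(Z>.04)&(Z<.062)&(np.hypot(W[...,0]-.5172,W[...,1]+.1564)<.06)
print(m.sum(),np.median(Z[m]),*fit(p,m,LL,.054,[.518,-.156,.6],S=2))
p=r.read_camera("top"); W=cloud(p); Z=W[...,2]; ok=p['depth']>0
save('w2.png',cv2.resize(p['frame'][150:290,300:460],None,fx=3,fy=3))
E
```

```text
px [280.85287126 201.20579971]
1470 0.052994935451307124 [ 0.5175 -0.1558  0.5905] 0.87
```

View pics/w2.png

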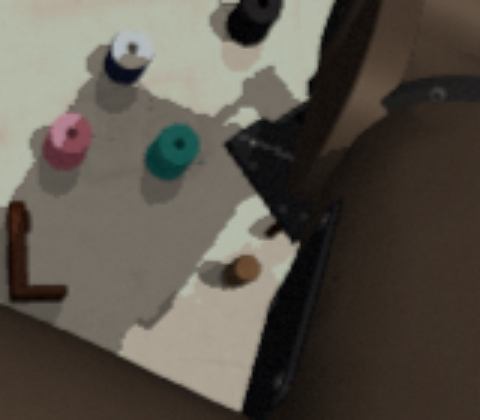

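The top view shows the arm covering the spot, and the wrist fit says the bracket still stands unmoved. I'll redo the grasp with a longer closing time.

```bash
python3 -m inch '[{"tx":1,"ty":0,"tz":0,"turn":0,"jaw":-0.1},{"tx":1,"ty":0,"tz":0,"turn":0,"jaw":-0.1},{"tx":1,"ty":0,"tz":0,"turn":0,"jaw":-0.1},{"tx":1,"ty":0,"tz":0,"turn":0,"jaw":-0.1},{"tx":1,"ty":0,"tz":40,"turn":0,"jaw":-0.1},{"tx":1,"ty":0,"tz":80,"turn":0,"jaw":-0.1},{"tx":1,"ty":0,"tz":118,"turn":0,"jaw":-0.1},{"tx":1,"ty":0,"tz":118,"turn":0,"jaw":-0.1}]'
python3 -m inch '[{"tx":0,"ty":0,"tz":0,"turn":0,"jaw":-1},{"tx":0,"ty":0,"tz":0,"turn":0,"jaw":-1},{"tx":0,"ty":0,"tz":0,"turn":0,"jaw":-1},{"tx":0,"ty":0,"tz":0,"turn":0,"jaw":-1},{"tx":0,"ty":0,"tz":0,"turn":0,"jaw":-1},{"tx":0,"ty":0,"tz":0,"turn":0,"jaw":-1},{"tx":0,"ty":0,"tz":0,"turn":0,"jaw":-1},{"tx":0,"ty":0,"tz":0,"turn":0,"jaw":-1}]'
```

```text
time_s: 4.95
eef_pos: [0.5148, -0.1553, 0.0262]
eef_rot: [[0.83, 0.558, -0.007], [0.558, -0.83, 0.003], [-0.004, -0.006, -1.0]]
contact_force: [0.2, -0.3, 0.2]
opening: 0.451
gripper_force: 0.0
time_s: 5.75
eef_pos: [0.5173, -0.1563, 0.0309]
eef_rot: [[0.83, 0.558, 0.001], [0.558, -0.83, -0.001], [0.001, 0.001, -1.0]]
contact_force: [-2.2, 0.7, 10.3]
opening: 0.002
gripper_force: 4.9
```

```bash
python3 - <<'E'
from h import *
print({k:r.observe()[k] for k in ('opening','gripper_force','contact_force')})
p=r.read_camera("wrist"); save('w3.png',p['frame'])
E
```

```text
{'opening': 0.0015732490467950761, 'gripper_force': 4.896115621777426, 'contact_force': array([-2.19754683,  0.67387499, 10.29991064])}
```

View pics/w3.png

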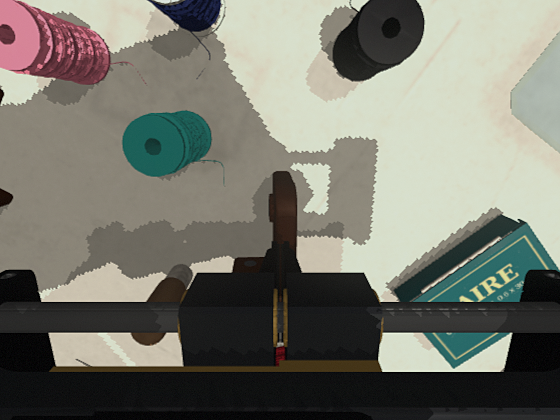

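```bash
python3 - <<'E'
from h import *
p=r.read_camera("wrist"); s=r.observe()
for d in ([0,0,0],[0,0,-.0188],[.01,.006,-.005],[.041,0,0]): print(d,proj(p,s['eef_pos']+s['eef_rot']@np.array(d))[0].round())
W=cloud(p)
for u,v in [(283,180),(283,200),(283,220),(283,235),(283,250),(283,262),(250,265),(275,300)]: print(u,v,W[v,u].round(3),p['frame'][v,u], (s['eef_rot'].T@(W[v,u]-s['eef_pos'])).round(3))
save('w4.png',cv2.resize(p['frame'][150:300,200:360],None,fx=5,fy=4))
E
```

```text
[0, 0, 0] [281. 243.]
[0, 0, -0.0188] [281. 256.]
[0.01, 0.006, -0.005] [291. 231.]
[0.041, 0, 0] [281. 178.]
283 180 [ 0.552 -0.135  0.034] [43 35 28] [ 0.04   0.001 -0.003]
283 200 [ 0.545 -0.139  0.052] [57 40 31] [ 0.033  0.001 -0.021]
283 220 [ 0.536 -0.145  0.052] [51 34 27] [ 0.022  0.001 -0.022]
283 235 [ 0.53  -0.149  0.054] [50 30 21] [ 0.014  0.001 -0.023]
283 250 [ 0.527 -0.151  0.066] [25 26 24] [ 0.011  0.001 -0.036]
283 262 [ 0.526 -0.152  0.078] [20 20 16] [ 0.01   0.001 -0.047]
250 265 [ 0.488 -0.151  0.017] [35 32 32] [-0.022 -0.021  0.014]
275 300 [ 0.543 -0.137  0.149] [99 75 35] [ 0.032 -0.002 -0.118]
```

View pics/w4.png

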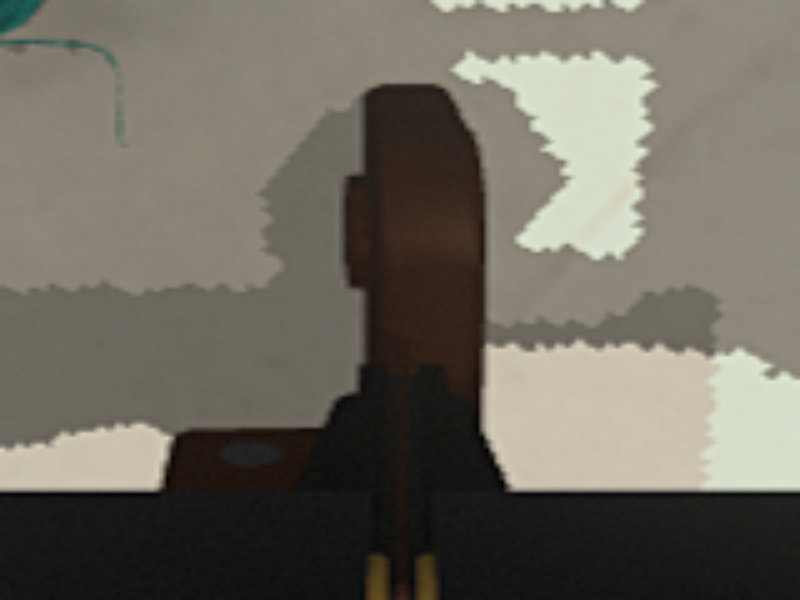

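The fingers look shut above or in line with the arm rather than astride it. I'll lift and measure where the finger tips really are in the tool frame.

```bash
python3 -m inch '[{"tx":0,"ty":0,"tz":-20,"turn":0,"jaw":-1},{"tx":0,"ty":0,"tz":-60,"turn":0,"jaw":-1},{"tx":0,"ty":0,"tz":-90,"turn":0,"jaw":-1},{"tx":0,"ty":0,"tz":-90,"turn":0,"jaw":-1},{"tx":0,"ty":0,"tz":-90,"turn":0,"jaw":-1}]'
cat > tip.py <<'E'
from h import *
p=r.read_camera("wrist"); s=r.observe(); W=cloud(p); T=(W-s['eef_pos'])@s['eef_rot']
m=(p['depth']>0)&(abs(T[...,0])<.03)&(abs(T[...,1])<.08)&(T[...,2]<.04)&(T[...,2]>-.06)
for lo in (-.06,-.05,-.04,-.03,-.02,-.01,0,.01,.02,.03):
    k=m&(T[...,2]>=lo)&(T[...,2]<lo+.01)
    if k.any(): print(lo,k.sum(),'x',T[k][:,0].min().round(3),T[k][:,0].max().round(3),'y',T[k][:,1].min().round(3),T[k][:,1].max().round(3))
print(s['opening'],s['gripper_force'],s['contact_force'])
m=(p['depth']>0)&(W[...,2]>.04)&(W[...,2]<.062)&(np.hypot(W[...,0]-.5172,W[...,1]+.1564)<.06)
print(m.sum(),*fit(p,m,LL,.054,[.518,-.156,.6],S=2)); save('w5.png',p['frame'])
E
python3 tip.py
```

```text
time_s: 6.35
eef_pos: [0.517, -0.1562, 0.1203]
eef_rot: [[0.83, 0.558, 0.001], [0.558, -0.83, -0.001], [0.001, 0.001, -1.0]]
contact_force: [-0.3, -0.3, -2.0]
opening: 0.006
gripper_force: 0.0
-0.06 388 x 0.009 0.012 y -0.01 0.009
-0.05 281 x 0.009 0.012 y -0.009 0.008
-0.04 182 x 0.009 0.011 y -0.007 0.007
-0.03 79 x 0.009 0.011 y -0.005 0.004
0.002537130869591024 0.0 [-0.41023572  0.1212321  -0.72623355]
1656 [ 0.5184 -0.1547  0.5941] 0.828
```

View pics/w5.png

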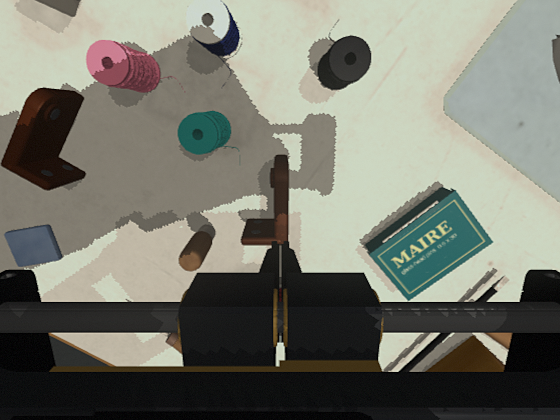

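The picture shows the bracket still standing at (265,215). The finger tips end about 23 mm short of the nominal TCP: the depth cloud shows it, and so does the contact on the 54 mm top with the TCP at 31 mm. I'll open the jaw and check it in that state too.

```bash
python3 -m inch '[{"tx":0,"ty":0,"tz":0,"turn":0,"jaw":-0.1},{"tx":0,"ty":0,"tz":0,"turn":0,"jaw":-0.1},{"tx":0,"ty":0,"tz":0,"turn":0,"jaw":-0.1},{"tx":0,"ty":0,"tz":0,"turn":0,"jaw":-0.1},{"tx":0,"ty":0,"tz":0,"turn":0,"jaw":-0.1},{"tx":0,"ty":0,"tz":0,"turn":0,"jaw":-0.1}]'
sed -i 's/w5/w6/; s/(-.06,.*,.03)/np.arange(-.06,.03,.004)/; s/lo+.01)/lo+.004)/' tip.py; python3 tip.py; python3 -c "
from h import *
go(.518,-.156,.008,.592)"
```

```text
time_s: 7.0
eef_pos: [0.517, -0.1561, 0.1199]
eef_rot: [[0.83, 0.558, -0.0], [0.558, -0.83, -0.0], [-0.0, -0.0, -1.0]]
contact_force: [-0.6, -0.3, -0.4]
opening: 0.429
gripper_force: 0.0
-0.06 249 x -0.006 0.011 y -0.03 0.029
-0.055999999999999994 227 x -0.007 0.011 y -0.03 0.028
-0.05199999999999999 223 x -0.011 0.011 y -0.029 0.028
-0.04799999999999999 201 x -0.011 0.011 y -0.029 0.028
-0.043999999999999984 184 x -0.011 0.011 y -0.028 0.027
-0.03999999999999998 163 x -0.011 0.011 y -0.028 0.026
-0.035999999999999976 155 x -0.011 0.011 y -0.027 0.026
-0.03199999999999997 117 x -0.011 0.011 y -0.025 0.024
-0.02799999999999997 114 x -0.011 0.011 y -0.025 0.024
-0.023999999999999966 25 x -0.012 0.011 y -0.025 0.024
0.43659558129347215 0.0 [0.93502303 0.81844388 0.19231601]
1760 [ 0.5175 -0.1557  0.59  ] 0.851
t 7.0 tx ty tz [  0.9   0.5 111.9] turn -0.0 q6 0.56
```

The tips sit at tool z of about −23 mm, open or shut. So the grasp goes 23 mm lower.

```bash
python3 -m inch '[{"tx":1,"ty":0,"tz":40,"turn":0,"jaw":-0.1},{"tx":1,"ty":0,"tz":80,"turn":0,"jaw":-0.1},{"tx":1,"ty":0,"tz":105,"turn":0,"jaw":-0.1},{"tx":1,"ty":0,"tz":114,"turn":0,"jaw":-0.1},{"tx":1,"ty":0,"tz":114,"turn":0,"jaw":-0.1}]'
python3 -m inch '[{"tx":0,"ty":0,"tz":0,"turn":0,"jaw":-1},{"tx":0,"ty":0,"tz":0,"turn":0,"jaw":-1},{"tx":0,"ty":0,"tz":0,"turn":0,"jaw":-1},{"tx":0,"ty":0,"tz":0,"turn":0,"jaw":-1},{"tx":0,"ty":0,"tz":0,"turn":0,"jaw":-1},{"tx":0,"ty":0,"tz":0,"turn":0,"jaw":-1},{"tx":0,"ty":0,"tz":0,"turn":0,"jaw":-1}]'
```

```text
time_s: 7.55
eef_pos: [0.5175, -0.1555, 0.0052]
eef_rot: [[0.83, 0.558, -0.002], [0.558, -0.83, 0.001], [-0.001, -0.001, -1.0]]
contact_force: [0.3, -0.4, 0.6]
opening: 0.449
gripper_force: 0.0
time_s: 8.25
eef_pos: [0.518, -0.1557, 0.0064]
eef_rot: [[0.83, 0.558, 0.001], [0.558, -0.83, -0.0], [0.0, 0.001, -1.0]]
contact_force: [-2.0, 0.2, 6.9]
opening: 0.125
gripper_force: 30.0
```

Gripped at 12 mm with 30 N. Lift, then carry.

```bash
python3 -m inch '[{"tx":0,"ty":0,"tz":-30,"turn":0,"jaw":-1},{"tx":0,"ty":0,"tz":-70,"turn":0,"jaw":-1},{"tx":0,"ty":0,"tz":-115,"turn":0,"jaw":-1},{"tx":0,"ty":0,"tz":-115,"turn":0,"jaw":-1},{"tx":0,"ty":0,"tz":-115,"turn":0,"jaw":-1}]'
python3 -c "
from h import *
go(.4613,.3661,.12,-.178)"
```

```text
time_s: 8.75
eef_pos: [0.5179, -0.1556, 0.1215]
eef_rot: [[0.83, 0.558, 0.002], [0.558, -0.83, -0.001], [0.001, 0.001, -1.0]]
contact_force: [-1.1, -0.6, -0.7]
opening: 0.125
gripper_force: 30.0
t 8.8 tx ty tz [ 244.1 -464.5    1. ] turn 8.82 q6 0.56
```

```bash
python3 -m inch '[{"tx":244,"ty":-464,"tz":0,"turn":8.8,"jaw":-1},{"tx":244,"ty":-464,"tz":0,"turn":8.8,"jaw":-1},{"tx":244,"ty":-464,"tz":0,"turn":8.8,"jaw":-1},{"tx":244,"ty":-464,"tz":0,"turn":8.8,"jaw":-1},{"tx":244,"ty":-464,"tz":0,"turn":8.8,"jaw":-1},{"tx":244,"ty":-464,"tz":0,"turn":8.8,"jaw":-1},{"tx":244,"ty":-464,"tz":0,"turn":8.8,"jaw":-1},{"tx":244,"ty":-464,"tz":0,"turn":8.8,"jaw":-1}]'
python3 -c "
from h import *
go(.4613,.3661,.12,-.178)"
```

```text
time_s: 9.55
eef_pos: [0.4764, 0.2202, 0.1192]
eef_rot: [[0.984, -0.175, -0.003], [-0.175, -0.984, -0.001], [-0.003, 0.001, -1.0]]
contact_force: [1.1, -0.4, -0.6]
opening: 0.125
gripper_force: 30.0
t 9.6 tx ty tz [ -40.5 -141.    -0.9] turn 0.02 q6 2.05
```

```bash
python3 -m inch '[{"tx":-35,"ty":-122,"tz":0,"turn":0,"jaw":-1},{"tx":-35,"ty":-122,"tz":0,"turn":0,"jaw":-1},{"tx":-35,"ty":-122,"tz":0,"turn":0,"jaw":-1},{"tx":-35,"ty":-122,"tz":0,"turn":0,"jaw":-1},{"tx":-35,"ty":-122,"tz":0,"turn":0,"jaw":-1},{"tx":-35,"ty":-122,"tz":0,"turn":0,"jaw":-1}]'
python3 -c "
from h import *
go(.4613,.3661,.0125,-.178)"
```

```text
time_s: 10.15
eef_pos: [0.4644, 0.3437, 0.1199]
eef_rot: [[0.984, -0.176, -0.002], [-0.176, -0.984, -0.001], [-0.001, 0.001, -1.0]]
contact_force: [1.3, 0.2, -0.6]
opening: 0.123
gripper_force: 30.0
t 10.2 tx ty tz [ -6.8 -21.7 107.4] turn 0.02 q6 2.27
```

```bash
python3 -m inch '[{"tx":-7,"ty":-22,"tz":0,"turn":0,"jaw":-1},{"tx":-7,"ty":-22,"tz":0,"turn":0,"jaw":-1},{"tx":-7,"ty":-22,"tz":40,"turn":0,"jaw":-1},{"tx":-7,"ty":-22,"tz":60,"turn":0,"jaw":-1},{"tx":-7,"ty":-22,"tz":60,"turn":0,"jaw":-1},{"tx":-7,"ty":-22,"tz":60,"turn":0,"jaw":-1}]'
python3 - <<'E'
from h import *
go(.4613,.3661,.0125,-.178)
p=r.read_camera("wrist"); save('w7.png',p['frame'])
E
```

```text
time_s: 10.75
eef_pos: [0.4621, 0.3669, 0.0613]
eef_rot: [[0.984, -0.176, -0.0], [-0.176, -0.984, -0.0], [-0.0, 0.0, -1.0]]
contact_force: [-0.1, -0.1, -0.6]
opening: 0.121
gripper_force: 30.0
t 10.8 tx ty tz [-0.6  0.9 48.8] turn 0.01 q6 2.31
```

View pics/w7.png

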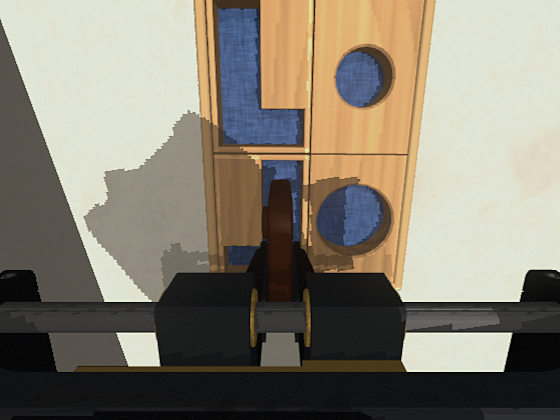

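The wrist view shows the bracket (280,230) centred over the left recess (282,165–260). Descend and release with a small opening.

```bash
python3 -m inch '[{"tx":-1,"ty":1,"tz":20,"turn":0,"jaw":-1},{"tx":-1,"ty":1,"tz":38,"turn":0,"jaw":-1},{"tx":-1,"ty":1,"tz":49,"turn":0,"jaw":-1},{"tx":-1,"ty":1,"tz":49,"turn":0,"jaw":-1}]'
python3 -m inch '[{"tx":0,"ty":0,"tz":0,"turn":0,"jaw":-1},{"tx":0,"ty":0,"tz":0,"turn":0,"jaw":-0.55},{"tx":0,"ty":0,"tz":0,"turn":0,"jaw":-0.55},{"tx":0,"ty":0,"tz":0,"turn":0,"jaw":-0.55},{"tx":0,"ty":0,"tz":0,"turn":0,"jaw":-0.55}]'
```

```text
time_s: 11.2
eef_pos: [0.4613, 0.3668, 0.013]
eef_rot: [[0.985, -0.175, 0.002], [-0.175, -0.985, 0.001], [0.002, -0.001, -1.0]]
contact_force: [1.6, -0.3, -0.6]
opening: 0.126
gripper_force: 30.0
time_s: 11.7
eef_pos: [0.4605, 0.3669, 0.012]
eef_rot: [[0.985, -0.175, 0.0], [-0.175, -0.985, 0.0], [0.0, -0.0, -1.0]]
contact_force: [0.2, 0.7, 1.0]
opening: 0.222
gripper_force: 0.0
```

Released. Now up to travel height and over to the right bracket at (.456,.0425).

```bash
python3 -m inch '[{"tx":0,"ty":0,"tz":-30,"turn":0,"jaw":-0.55},{"tx":0,"ty":0,"tz":-75,"turn":0,"jaw":-0.55},{"tx":0,"ty":0,"tz":-125,"turn":0,"jaw":-0.3},{"tx":0,"ty":0,"tz":-125,"turn":0,"jaw":-0.1},{"tx":0,"ty":0,"tz":-125,"turn":0,"jaw":-0.1}]'
python3 -c "
from h import *
p=r.read_camera('wrist'); W=cloud(p); m=(p['depth']>0)&(W[...,2]>.05)&(W[...,2]<.066)&(np.hypot(W[...,0]-.4613,W[...,1]-.3661)<.06)
print('BL placed',m.sum(),np.median(W[m][:,2]),*fit(p,m,LL,.059,[.4613,.3661,-.178],S=2))
go(.4561,.0425,.135,.045)"
```

```text
time_s: 12.2
eef_pos: [0.4606, 0.367, 0.1378]
eef_rot: [[0.985, -0.175, 0.002], [-0.175, -0.985, 0.001], [0.002, -0.001, -1.0]]
contact_force: [-0.2, 0.0, -0.9]
opening: 0.414
gripper_force: 0.0
BL placed 1641 0.06404212821259714 [ 0.4589  0.3677 -0.1695] 0.842
t 12.2 tx ty tz [ 52.8 319.8   1.6] turn -2.53 q6 2.31
```

```bash
cat > chk.py <<'E'
from h import *
import sys
def chk(p,x,y,yaw,poly):
    W=cloud(p); c,s=np.cos(yaw),np.sin(yaw); L=(W[...,:2]-[x,y])@np.array([[c,-s],[s,c]])
    a=(p['depth']>0)&(W[...,2]>.045)&(W[...,2]<.075)
    m=a&(abs(L[...,0]-.006)<.033)&(abs(L[...,1])<.006)
    A=np.c_[L[m],np.ones(m.sum())]; k=np.linalg.lstsq(A,W[m][:,2],rcond=None)[0]; print('top z fit dz/dx dz/dy z0',k.round(3),'n',m.sum())
    w=(p['depth']>0)&(abs(L[...,0])<.12)&(abs(L[...,1])<.12)
    h=np.histogram(W[w][:,2],np.arange(0,.08,.003)); print(list(zip(h[1].round(3),h[0])))
chk(r.read_camera('wrist'),.459,.3677,-.17,LL); chk(r.read_camera('top'),.459,.3677,-.17,LL)
E
python3 chk.py; python3 -c "
from h import *
q=r.read_camera('scene'); save('s2.png',cv2.resize(q['frame'][230:350,110:260],None,fx=5,fy=5,interpolation=cv2.INTER_CUBIC))"
```

```text
top z fit dz/dx dz/dy z0 [-0.047 -0.041  0.064] n 1102
[(np.float64(0.0), np.int64(7019)), (np.float64(0.003), np.int64(1)), (np.float64(0.006), np.int64(26)), (np.float64(0.009), np.int64(6916)), (np.float64(0.012), np.int64(928)), (np.float64(0.015), np.int64(244)), (np.float64(0.018), np.int64(338)), (np.float64(0.021), np.int64(342)), (np.float64(0.024), np.int64(367)), (np.float64(0.027), np.int64(4750)), (np.float64(0.03), np.int64(14129)), (np.float64(0.033), np.int64(40)), (np.float64(0.036), np.int64(38)), (np.float64(0.039), np.int64(38)), (np.float64(0.042), np.int64(41)), (np.float64(0.045), np.int64(35)), (np.float64(0.048), np.int64(45)), (np.float64(0.051), np.int64(70)), (np.float64(0.054), np.int64(105)), (np.float64(0.057), np.int64(112)), (np.float64(0.06), np.int64(216)), (np.float64(0.063), np.int64(1189)), (np.float64(0.066), np.int64(19)), (np.float64(0.069), np.int64(0)), (np.float64(0.072), np.int64(0)), (np.float64(0.075), np.int64(0))]
top z fit dz/dx dz/dy z0 [-0.085 -0.737  0.066] n 21
[(np.float64(0.0), np.int64(1016)), (np.float64(0.003), np.int64(209)), (np.float64(0.006), np.int64(116)), (np.float64(0.009), np.int64(483)), (np.float64(0.012), np.int64(354)), (np.float64(0.015), np.int64(99)), (np.float64(0.018), np.int64(31)), (np.float64(0.021), np.int64(62)), (np.float64(0.024), np.int64(129)), (np.float64(0.027), np.int64(629)), (np.float64(0.03), np.int64(1054)), (np.float64(0.033), np.int64(296)), (np.float64(0.036), np.int64(25)), (np.float64(0.039), np.int64(0)), (np.float64(0.042), np.int64(0)), (np.float64(0.045), np.int64(0)), (np.float64(0.048), np.int64(0)), (np.float64(0.051), np.int64(0)), (np.float64(0.054), np.int64(0)), (np.float64(0.057), np.int64(2)), (np.float64(0.06), np.int64(6)), (np.float64(0.063), np.int64(7)), (np.float64(0.066), np.int64(6)), (np.float64(0.069), np.int64(1)), (np.float64(0.072), np.int64(0)), (np.float64(0.075), np.int64(0))]
```

View pics/s2.png

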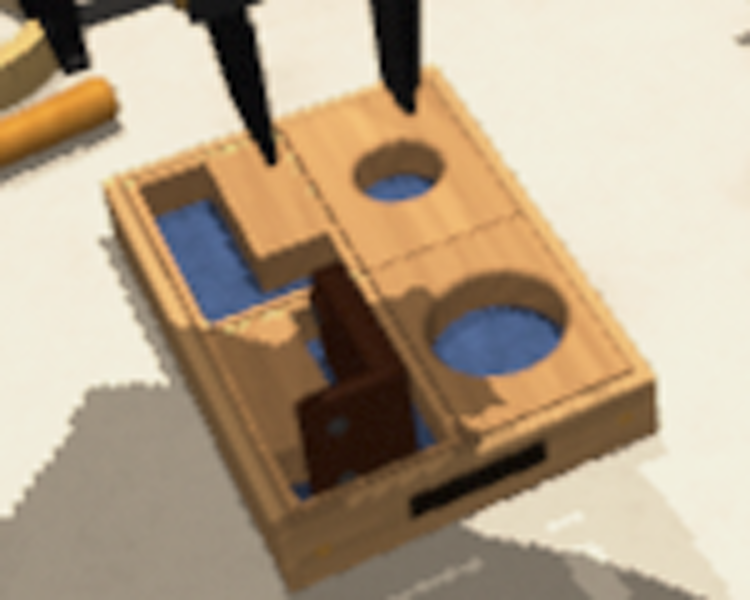

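The felt reads about 10 mm and the bracket top 64 mm. That difference of 54 mm equals the bracket's height, so the left bracket is fully down and the caddy stands about 5 mm up. The scene crop agrees: it stands upright in its recess at (355,380). On to the right bracket.

```bash
python3 -m inch '[{"tx":53,"ty":320,"tz":0,"turn":-2.5,"jaw":-0.1},{"tx":53,"ty":320,"tz":0,"turn":-2.5,"jaw":-0.1},{"tx":53,"ty":320,"tz":0,"turn":-2.5,"jaw":-0.1},{"tx":53,"ty":320,"tz":0,"turn":-2.5,"jaw":-0.1},{"tx":53,"ty":320,"tz":0,"turn":-2.5,"jaw":-0.1},{"tx":53,"ty":320,"tz":0,"turn":-2.5,"jaw":-0.1},{"tx":53,"ty":320,"tz":0,"turn":-2.5,"jaw":-0.1},{"tx":53,"ty":320,"tz":0,"turn":-2.5,"jaw":-0.1}]'
python3 -c "
from h import *
p=r.read_camera('wrist'); W=cloud(p); Z=W[...,2]; m=(p['depth']>0)&(Z>.046)&(Z<.062)&(np.hypot(W[...,0]-.4561,W[...,1]-.0425)<.06)
print('BR',m.sum(),np.median(Z[m]),*fit(p,m,RL,.054,[.4561,.0425,.045],S=2))
go(.4561,.0425,.005,.045)"
```

```text
time_s: 13.2
eef_pos: [0.4562, 0.0399, 0.1361]
eef_rot: [[0.999, 0.038, -0.002], [0.038, -0.999, -0.0], [-0.002, 0.0, -1.0]]
contact_force: [0.5, -0.5, -0.4]
opening: 0.453
gripper_force: 0.0
BR 1371 0.0532110594654113 [0.4564 0.0427 0.0297] 0.889
t 13.2 tx ty tz [  0.   -1.2 131.1] turn -0.07 q6 1.48
```

```bash
python3 -m inch '[{"tx":0,"ty":-1,"tz":40,"turn":0,"jaw":-0.1},{"tx":0,"ty":-1,"tz":80,"turn":0,"jaw":-0.1},{"tx":0,"ty":-1,"tz":118,"turn":0,"jaw":-0.1},{"tx":0,"ty":-1,"tz":131,"turn":0,"jaw":-0.1},{"tx":0,"ty":-1,"tz":131,"turn":0,"jaw":-0.1},{"tx":0,"ty":-1,"tz":131,"turn":0,"jaw":-0.1}]'
python3 -m inch '[{"tx":0,"ty":0,"tz":0,"turn":0,"jaw":-1},{"tx":0,"ty":0,"tz":0,"turn":0,"jaw":-1},{"tx":0,"ty":0,"tz":0,"turn":0,"jaw":-1},{"tx":0,"ty":0,"tz":0,"turn":0,"jaw":-1},{"tx":0,"ty":0,"tz":0,"turn":0,"jaw":-1},{"tx":0,"ty":0,"tz":0,"turn":0,"jaw":-1},{"tx":0,"ty":0,"tz":0,"turn":0,"jaw":-1}]'
python3 -m inch '[{"tx":0,"ty":0,"tz":-30,"turn":0,"jaw":-1},{"tx":0,"ty":0,"tz":-70,"turn":0,"jaw":-1},{"tx":0,"ty":0,"tz":-115,"turn":0,"jaw":-1},{"tx":0,"ty":0,"tz":-130,"turn":0,"jaw":-1},{"tx":0,"ty":0,"tz":-130,"turn":0,"jaw":-1}]'
python3 -c "
from h import *
go(.5598,.3765,.135,-.178)"
```

```text
time_s: 13.85
eef_pos: [0.4565, 0.0442, 0.0059]
eef_rot: [[0.999, 0.043, -0.001], [0.043, -0.999, 0.0], [-0.001, -0.0, -1.0]]
contact_force: [0.9, 0.1, 0.4]
opening: 0.449
gripper_force: 0.0
time_s: 14.55
eef_pos: [0.4567, 0.0435, 0.0062]
eef_rot: [[0.999, 0.042, 0.001], [0.042, -0.999, -0.0], [0.001, 0.0, -1.0]]
contact_force: [-0.6, -0.1, 6.9]
opening: 0.125
gripper_force: 30.0
time_s: 15.05
eef_pos: [0.4575, 0.0435, 0.1379]
eef_rot: [[0.999, 0.042, 0.004], [0.042, -0.999, -0.0], [0.004, 0.0, -1.0]]
contact_force: [-0.1, 0.6, -1.4]
opening: 0.123
gripper_force: 30.0
t 15.1 tx ty tz [ 116.3 -328.4    3.2] turn 2.52 q6 1.48
```

```bash
python3 -m inch '[{"tx":116,"ty":-328,"tz":0,"turn":2.5,"jaw":-1},{"tx":116,"ty":-328,"tz":0,"turn":2.5,"jaw":-1},{"tx":116,"ty":-328,"tz":0,"turn":2.5,"jaw":-1},{"tx":116,"ty":-328,"tz":0,"turn":2.5,"jaw":-1},{"tx":116,"ty":-328,"tz":0,"turn":2.5,"jaw":-1},{"tx":116,"ty":-328,"tz":0,"turn":2.5,"jaw":-1},{"tx":116,"ty":-328,"tz":0,"turn":2.5,"jaw":-1},{"tx":116,"ty":-328,"tz":0,"turn":2.5,"jaw":-1}]'
python3 -c "
from h import *
go(.5598,.3765,.017,-.178)"
```

```text
time_s: 15.85
eef_pos: [0.5585, 0.3804, 0.1328]
eef_rot: [[0.985, -0.172, -0.002], [-0.172, -0.985, -0.0], [-0.002, 0.001, -1.0]]
contact_force: [-0.5, -1.0, -1.7]
opening: 0.123
gripper_force: 30.0
t 15.8 tx ty tz [  2.1   3.6 115.8] turn 0.06 q6 2.24
```

```bash
python3 -m inch '[{"tx":1,"ty":2,"tz":0,"turn":0,"jaw":-1},{"tx":1,"ty":2,"tz":30,"turn":0,"jaw":-1},{"tx":1,"ty":2,"tz":60,"turn":0,"jaw":-1},{"tx":1,"ty":2,"tz":60,"turn":0,"jaw":-1},{"tx":1,"ty":2,"tz":60,"turn":0,"jaw":-1}]'
python3 - <<'E'
from h import *
go(.5598,.3765,.016,-.178)
p=r.read_camera("wrist"); W=cloud(p); Z=W[...,2]; ok=p['depth']>0
cad=np.hypot(W[...,0]-.51,W[...,1]-.34)<.14
c=proj(p,[.5514,.2974,.03])[0]; print(c)
m=comp(ok&cad&(Z<.027),*c); print('punch well',*fit(p,m,circ(36),.03,[.5514,.2974,0],S=3))
save('w8.png',p['frame'])
E
```

```text
time_s: 16.35
eef_pos: [0.5592, 0.3727, 0.0758]
eef_rot: [[0.984, -0.176, -0.001], [-0.176, -0.984, -0.001], [-0.001, 0.001, -1.0]]
contact_force: [0.3, -0.1, 0.1]
opening: 0.124
gripper_force: 30.0
t 16.4 tx ty tz [-0.1 -3.9 59.8] turn 0.01 q6 2.24
[380.74702756 212.86771037]
punch well [ 0.5504  0.2983 -0.0706] 0.924
```

View pics/w8.png

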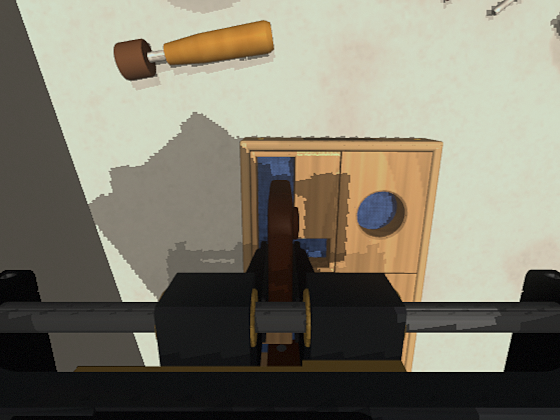

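The right bracket hangs over its recess at (275,155–260), about 4 mm to the right, as the numbers say. The punch well fits at (.5504,.2983). Correct and lower.

```bash
python3 -m inch '[{"tx":0,"ty":-4,"tz":0,"turn":0,"jaw":-1},{"tx":0,"ty":-4,"tz":20,"turn":0,"jaw":-1},{"tx":0,"ty":-4,"tz":40,"turn":0,"jaw":-1},{"tx":0,"ty":-4,"tz":59,"turn":0,"jaw":-1},{"tx":0,"ty":-4,"tz":59,"turn":0,"jaw":-1},{"tx":0,"ty":-4,"tz":59,"turn":0,"jaw":-1}]'
python3 -m inch '[{"tx":0,"ty":0,"tz":0,"turn":0,"jaw":-0.55},{"tx":0,"ty":0,"tz":0,"turn":0,"jaw":-0.55},{"tx":0,"ty":0,"tz":0,"turn":0,"jaw":-0.55},{"tx":0,"ty":0,"tz":0,"turn":0,"jaw":-0.55}]'
python3 -m inch '[{"tx":0,"ty":0,"tz":-30,"turn":0,"jaw":-0.55},{"tx":0,"ty":0,"tz":-75,"turn":0,"jaw":-0.55},{"tx":0,"ty":0,"tz":-125,"turn":0,"jaw":-0.3},{"tx":0,"ty":0,"tz":-125,"turn":0,"jaw":0},{"tx":0,"ty":0,"tz":-125,"turn":0,"jaw":0}]'
python3 -c "
from h import *
p=r.read_camera('wrist'); W=cloud(p); m=(p['depth']>0)&(W[...,2]>.05)&(W[...,2]<.068)&(np.hypot(W[...,0]-.5598,W[...,1]-.3765)<.06)
print('BR placed',m.sum(),np.median(W[m][:,2]),*fit(p,m,RL,.063,[.5598,.3765,-.178],S=2))
go(.6045,-.0381,.14,-.1)"
```

```text
time_s: 17.0
eef_pos: [0.5603, 0.3782, 0.0178]
eef_rot: [[0.985, -0.175, 0.001], [-0.175, -0.985, 0.0], [0.001, -0.001, -1.0]]
contact_force: [0.3, 0.4, -1.0]
opening: 0.118
gripper_force: 30.0
time_s: 17.4
eef_pos: [0.5601, 0.3779, 0.0172]
eef_rot: [[0.985, -0.175, 0.0], [-0.175, -0.985, 0.0], [0.0, -0.0, -1.0]]
contact_force: [-0.2, 0.5, 0.0]
opening: 0.222
gripper_force: 0.0
time_s: 17.9
eef_pos: [0.5602, 0.378, 0.1431]
eef_rot: [[0.985, -0.175, 0.002], [-0.175, -0.985, 0.001], [0.002, -0.001, -1.0]]
contact_force: [-0.7, 0.4, -1.3]
opening: 0.425
gripper_force: 0.0
BR placed 1607 0.06398439949952056 [ 0.5598  0.3785 -0.1753] 0.876
t 17.9 tx ty tz [117.  401.5   1.7] turn -0.87 q6 2.24
```

Right bracket placed: top at 64 mm, pose correct. Now the navy spool.

```bash
python3 -m inch '[{"tx":117,"ty":401,"tz":0,"turn":-0.9,"jaw":0.2},{"tx":117,"ty":401,"tz":0,"turn":-0.9,"jaw":0.2},{"tx":117,"ty":401,"tz":0,"turn":-0.9,"jaw":0.2},{"tx":117,"ty":401,"tz":0,"turn":-0.9,"jaw":0.2},{"tx":117,"ty":401,"tz":0,"turn":-0.9,"jaw":0.2},{"tx":117,"ty":401,"tz":0,"turn":-0.9,"jaw":0.2},{"tx":117,"ty":401,"tz":0,"turn":-0.9,"jaw":0.2},{"tx":117,"ty":401,"tz":0,"turn":-0.9,"jaw":0.2}]'
python3 -m inch '[{"tx":0,"ty":0,"tz":0,"turn":0,"jaw":0.2}]'
python3 -c "
from h import *
p=r.read_camera('wrist'); W=cloud(p); Z=W[...,2]; m=(p['depth']>0)&(Z>.058)&(Z<.068)&(np.hypot(W[...,0]-.6045,W[...,1]+.0381)<.03)
print('navy',m.sum(),np.median(Z[m]),np.median(p['frame'][m],0),*fit(p,m,circ(33),.062,[.6045,-.0381,0],S=2))
go(.6045,-.0381,.005,-.1)"
```

```text
time_s: 18.75
eef_pos: [0.6022, -0.0217, 0.1402]
eef_rot: [[0.995, -0.097, -0.003], [-0.097, -0.995, 0.0], [-0.003, -0.0, -1.0]]
contact_force: [0.9, -0.2, 0.5]
opening: 0.598
gripper_force: 0.0
time_s: 18.85
eef_pos: [0.6028, -0.025, 0.1401]
eef_rot: [[0.995, -0.102, -0.002], [-0.102, -0.995, -0.0], [-0.002, 0.001, -1.0]]
contact_force: [0.4, 0.1, 0.3]
opening: 0.598
gripper_force: 0.0
navy 875 0.06146869667522877 [130. 125. 112.] [ 0.6035 -0.0369 -0.027 ] 0.741
t 18.9 tx ty tz [  4.   15.3 135.1] turn -0.02 q6 1.53
```

```bash
python3 -m inch '[{"tx":2,"ty":12,"tz":0,"turn":0,"jaw":0.2},{"tx":2,"ty":12,"tz":0,"turn":0,"jaw":0.2},{"tx":2,"ty":12,"tz":20,"turn":0,"jaw":0.2}]'
python3 -c "
from h import *
go(.604,-.0375,.008,-.1)"
```

```text
time_s: 19.2
eef_pos: [0.605, -0.0312, 0.1234]
eef_rot: [[0.995, -0.096, 0.004], [-0.096, -0.995, -0.001], [0.004, 0.0, -1.0]]
contact_force: [1.2, -0.1, 0.1]
opening: 0.6
gripper_force: 0.0
t 19.2 tx ty tz [ -0.8   6.4 115.4] turn 0.04 q6 1.51
```

```bash
python3 -m inch '[{"tx":-1,"ty":6,"tz":0,"turn":0,"jaw":0.2},{"tx":-1,"ty":6,"tz":20,"turn":0,"jaw":0.2},{"tx":-1,"ty":6,"tz":60,"turn":0,"jaw":0.2},{"tx":-1,"ty":6,"tz":100,"turn":0,"jaw":0.2},{"tx":-1,"ty":6,"tz":115,"turn":0,"jaw":0.2},{"tx":-1,"ty":6,"tz":115,"turn":0,"jaw":0.2},{"tx":-1,"ty":6,"tz":115,"turn":0,"jaw":0.2}]'
python3 -m inch '[{"tx":0,"ty":0,"tz":0,"turn":0,"jaw":-1},{"tx":0,"ty":0,"tz":0,"turn":0,"jaw":-1},{"tx":0,"ty":0,"tz":0,"turn":0,"jaw":-1},{"tx":0,"ty":0,"tz":0,"turn":0,"jaw":-1},{"tx":0,"ty":0,"tz":0,"turn":0,"jaw":-1},{"tx":0,"ty":0,"tz":0,"turn":0,"jaw":-1},{"tx":0,"ty":0,"tz":0,"turn":0,"jaw":-1}]'
python3 -m inch '[{"tx":0,"ty":0,"tz":-30,"turn":0,"jaw":-1},{"tx":0,"ty":0,"tz":-70,"turn":0,"jaw":-1},{"tx":0,"ty":0,"tz":-115,"turn":0,"jaw":-1},{"tx":0,"ty":0,"tz":-130,"turn":0,"jaw":-1},{"tx":0,"ty":0,"tz":-130,"turn":0,"jaw":-1}]'
python3 -c "
from h import *
go(.4585,.3145,.14,-.178)"
```

```text
time_s: 19.9
eef_pos: [0.603, -0.0377, 0.0083]
eef_rot: [[0.995, -0.097, 0.001], [-0.097, -0.995, -0.0], [0.001, 0.0, -1.0]]
contact_force: [0.1, -0.1, 0.2]
opening: 0.599
gripper_force: 0.0
time_s: 20.6
eef_pos: [0.6026, -0.0378, 0.0075]
eef_rot: [[0.995, -0.097, 0.001], [-0.097, -0.995, -0.0], [0.001, 0.0, -1.0]]
contact_force: [-1.5, 0.3, 6.5]
opening: 0.319
gripper_force: 30.0
time_s: 21.1
eef_pos: [0.6032, -0.0379, 0.1393]
eef_rot: [[0.995, -0.097, 0.004], [-0.097, -0.995, -0.001], [0.004, 0.0, -1.0]]
contact_force: [-0.2, -0.0, -0.9]
opening: 0.317
gripper_force: 30.0
t 21.1 tx ty tz [-178.3 -336.7   -1.6] turn 0.92 q6 1.5
```

```bash
python3 -m inch '[{"tx":-178,"ty":-337,"tz":0,"turn":0.9,"jaw":-1},{"tx":-178,"ty":-337,"tz":0,"turn":0.9,"jaw":-1},{"tx":-178,"ty":-337,"tz":0,"turn":0.9,"jaw":-1},{"tx":-178,"ty":-337,"tz":0,"turn":0.9,"jaw":-1},{"tx":-178,"ty":-337,"tz":0,"turn":0.9,"jaw":-1},{"tx":-178,"ty":-337,"tz":0,"turn":0.9,"jaw":-1},{"tx":-178,"ty":-337,"tz":0,"turn":0.9,"jaw":-1},{"tx":-178,"ty":-337,"tz":0,"turn":0.9,"jaw":-1}]'
python3 -m inch '[{"tx":0,"ty":0,"tz":0,"turn":0,"jaw":-1},{"tx":0,"ty":0,"tz":0,"turn":0,"jaw":-1}]'
python3 -c "
from h import *
go(.4585,.3145,.0185,-.178)"
```

```text
time_s: 21.9
eef_pos: [0.4557, 0.3172, 0.1353]
eef_rot: [[0.985, -0.173, -0.002], [-0.173, -0.985, -0.001], [-0.002, 0.001, -1.0]]
contact_force: [-1.3, -0.5, -0.0]
opening: 0.309
gripper_force: 30.0
time_s: 22.1
eef_pos: [0.4571, 0.315, 0.1355]
eef_rot: [[0.985, -0.173, -0.002], [-0.173, -0.985, -0.001], [-0.002, 0.002, -1.0]]
contact_force: [0.3, 1.0, -0.2]
opening: 0.314
gripper_force: 30.0
t 22.1 tx ty tz [  1.7   0.  117. ] turn 0.04 q6 2.23
```

```bash
python3 -m inch '[{"tx":1,"ty":0,"tz":40,"turn":0,"jaw":-1},{"tx":1,"ty":0,"tz":70,"turn":0,"jaw":-1},{"tx":1,"ty":0,"tz":90,"turn":0,"jaw":-1},{"tx":1,"ty":0,"tz":105,"turn":0,"jaw":-1},{"tx":1,"ty":0,"tz":116,"turn":0,"jaw":-1},{"tx":1,"ty":0,"tz":116,"turn":0,"jaw":-1},{"tx":1,"ty":0,"tz":116,"turn":0,"jaw":-1}]'
```

```text
time_s: 22.8
eef_pos: [0.4592, 0.3142, 0.021]
eef_rot: [[0.984, -0.176, -0.0], [-0.176, -0.984, -0.0], [-0.0, 0.0, -1.0]]
contact_force: [0.7, -0.7, -0.1]
opening: 0.316
gripper_force: 30.0
```

```bash
python3 -m inch '[{"tx":0,"ty":0,"tz":3,"turn":0,"jaw":-1},{"tx":0,"ty":0,"tz":3,"turn":0,"jaw":-1},{"tx":0,"ty":0,"tz":3,"turn":0,"jaw":-0.15},{"tx":0,"ty":0,"tz":3,"turn":0,"jaw":-0.15},{"tx":0,"ty":0,"tz":3,"turn":0,"jaw":-0.15},{"tx":0,"ty":0,"tz":3,"turn":0,"jaw":-0.15}]'
python3 -m inch '[{"tx":0,"ty":0,"tz":-30,"turn":0,"jaw":-0.15},{"tx":0,"ty":0,"tz":-75,"turn":0,"jaw":-0.15},{"tx":0,"ty":0,"tz":-120,"turn":0,"jaw":-0.15},{"tx":0,"ty":0,"tz":-120,"turn":0,"jaw":-0.1},{"tx":0,"ty":0,"tz":-120,"turn":0,"jaw":-0.1}]'
python3 -c "
from h import *
p=r.read_camera('wrist'); W=cloud(p); Z=W[...,2]; m=(p['depth']>0)&(Z>.06)&(Z<.08)&(np.hypot(W[...,0]-.4585,W[...,1]-.3145)<.03)
print('navy placed',m.sum(),np.median(Z[m]),*fit(p,m,circ(33),.071,[.4585,.3145,0],S=2))
go(.4472,-.115,.14,-.178)"
```

```text
time_s: 23.4
eef_pos: [0.4589, 0.3148, 0.018]
eef_rot: [[0.985, -0.175, 0.0], [-0.175, -0.985, 0.0], [0.0, -0.0, -1.0]]
contact_force: [0.0, -0.8, 0.4]
opening: 0.425
gripper_force: 0.0
time_s: 23.9
eef_pos: [0.459, 0.3149, 0.1387]
eef_rot: [[0.985, -0.175, 0.002], [-0.175, -0.985, 0.001], [0.002, -0.001, -1.0]]
contact_force: [-0.2, -0.6, -0.2]
opening: 0.445
gripper_force: 0.0
navy placed 1088 0.07238117520847624 [ 0.4612  0.3139 -0.2109] 0.859
t 23.9 tx ty tz [ 64.  425.   -2.4] turn 0.02 q6 2.23
```

Spool fully down, with its top at 72 mm. Now the punch.

```bash
python3 -m inch '[{"tx":64,"ty":425,"tz":0,"turn":0,"jaw":-0.1},{"tx":64,"ty":425,"tz":0,"turn":0,"jaw":-0.1},{"tx":64,"ty":425,"tz":0,"turn":0,"jaw":-0.1},{"tx":64,"ty":425,"tz":0,"turn":0,"jaw":-0.1},{"tx":64,"ty":425,"tz":0,"turn":0,"jaw":-0.1},{"tx":64,"ty":425,"tz":0,"turn":0,"jaw":-0.1},{"tx":64,"ty":425,"tz":0,"turn":0,"jaw":-0.1},{"tx":64,"ty":425,"tz":0,"turn":0,"jaw":-0.1}]'
python3 -m inch '[{"tx":0,"ty":0,"tz":0,"turn":0,"jaw":-0.1},{"tx":0,"ty":0,"tz":0,"turn":0,"jaw":-0.1}]'
python3 -c "
from h import *
p=r.read_camera('wrist'); W=cloud(p); Z=W[...,2]; m=(p['depth']>0)&(Z>.064)&(Z<.078)&(np.hypot(W[...,0]-.4472,W[...,1]+.115)<.03)
print('punch',m.sum(),np.median(Z[m]),*fit(p,m,circ(20),.07,[.4472,-.115,0],S=2))
go(.4472,-.115,.015,-.178)"
```

```text
time_s: 24.75
eef_pos: [0.4472, -0.0869, 0.1366]
eef_rot: [[0.985, -0.175, -0.002], [-0.175, -0.985, 0.001], [-0.003, -0.0, -1.0]]
contact_force: [1.4, 0.0, 0.7]
opening: 0.45
gripper_force: 0.0
time_s: 24.95
eef_pos: [0.4475, -0.0858, 0.1367]
eef_rot: [[0.984, -0.178, -0.003], [-0.178, -0.984, 0.001], [-0.003, -0.0, -1.0]]
contact_force: [1.3, -0.4, 0.0]
opening: 0.446
gripper_force: 0.0
punch 419 0.06886829132376741 [ 0.4476 -0.115  -0.1774] 0.877
t 25.0 tx ty tz [  5.2  29.9 121.9] turn 0.01 q6 1.42
```

```bash
python3 -m inch '[{"tx":5,"ty":29,"tz":0,"turn":0,"jaw":-0.1},{"tx":5,"ty":29,"tz":0,"turn":0,"jaw":-0.1},{"tx":5,"ty":29,"tz":0,"turn":0,"jaw":-0.1},{"tx":5,"ty":29,"tz":0,"turn":0,"jaw":-0.1}]'
python3 -c "
from h import *
go(.4475,-.115,.013,-.178)"
```

```text
time_s: 25.4
eef_pos: [0.448, -0.1131, 0.1377]
eef_rot: [[0.985, -0.174, -0.001], [-0.174, -0.985, 0.0], [-0.001, -0.0, -1.0]]
contact_force: [0.5, 0.1, -0.5]
opening: 0.448
gripper_force: 0.0
t 25.4 tx ty tz [-1.000e-01  1.900e+00  1.247e+02] turn 0.04 q6 1.35
```

```bash
python3 -m inch '[{"tx":0,"ty":1,"tz":20,"turn":0,"jaw":-0.1},{"tx":0,"ty":1,"tz":60,"turn":0,"jaw":-0.1},{"tx":0,"ty":1,"tz":100,"turn":0,"jaw":-0.1},{"tx":0,"ty":1,"tz":124,"turn":0,"jaw":-0.1},{"tx":0,"ty":1,"tz":124,"turn":0,"jaw":-0.1},{"tx":0,"ty":1,"tz":124,"turn":0,"jaw":-0.1}]'
python3 -m inch '[{"tx":0,"ty":0,"tz":0,"turn":0,"jaw":-1},{"tx":0,"ty":0,"tz":0,"turn":0,"jaw":-1},{"tx":0,"ty":0,"tz":0,"turn":0,"jaw":-1},{"tx":0,"ty":0,"tz":0,"turn":0,"jaw":-1},{"tx":0,"ty":0,"tz":0,"turn":0,"jaw":-1},{"tx":0,"ty":0,"tz":0,"turn":0,"jaw":-1},{"tx":0,"ty":0,"tz":0,"turn":0,"jaw":-1}]'
python3 -m inch '[{"tx":0,"ty":0,"tz":-30,"turn":0,"jaw":-1},{"tx":0,"ty":0,"tz":-70,"turn":0,"jaw":-1},{"tx":0,"ty":0,"tz":-115,"turn":0,"jaw":-1},{"tx":0,"ty":0,"tz":-130,"turn":0,"jaw":-1},{"tx":0,"ty":0,"tz":-130,"turn":0,"jaw":-1}]'
python3 -c "
from h import *
go(.5508,.298,.145,-.178)"
```

```text
time_s: 26.0
eef_pos: [0.4481, -0.1149, 0.0143]
eef_rot: [[0.985, -0.174, -0.001], [-0.174, -0.985, 0.0], [-0.001, -0.0, -1.0]]
contact_force: [1.0, 0.1, 0.2]
opening: 0.449
gripper_force: 0.0
time_s: 26.7
eef_pos: [0.4484, -0.1157, 0.0146]
eef_rot: [[0.985, -0.175, 0.001], [-0.175, -0.985, -0.001], [0.001, 0.0, -1.0]]
contact_force: [-0.3, 1.0, 8.6]
opening: 0.204
gripper_force: 30.0
time_s: 27.2
eef_pos: [0.4488, -0.1159, 0.1461]
eef_rot: [[0.985, -0.175, 0.004], [-0.175, -0.985, -0.002], [0.005, 0.001, -1.0]]
contact_force: [-0.7, -0.5, -1.1]
opening: 0.201
gripper_force: 30.0
t 27.2 tx ty tz [  27.9 -425.4    0.8] turn 0.02 q6 1.35
```

```bash
python3 -m inch '[{"tx":28,"ty":-425,"tz":0,"turn":0,"jaw":-1},{"tx":28,"ty":-425,"tz":0,"turn":0,"jaw":-1},{"tx":28,"ty":-425,"tz":0,"turn":0,"jaw":-1},{"tx":28,"ty":-425,"tz":0,"turn":0,"jaw":-1},{"tx":28,"ty":-425,"tz":0,"turn":0,"jaw":-1},{"tx":28,"ty":-425,"tz":0,"turn":0,"jaw":-1},{"tx":28,"ty":-425,"tz":0,"turn":0,"jaw":-1},{"tx":28,"ty":-425,"tz":0,"turn":0,"jaw":-1}]'
python3 -m inch '[{"tx":0,"ty":0,"tz":0,"turn":0,"jaw":-1},{"tx":0,"ty":0,"tz":0,"turn":0,"jaw":-1}]'
python3 -c "
from h import *
go(.5508,.298,.0255,-.178)"
```

```text
time_s: 28.0
eef_pos: [0.5432, 0.2748, 0.1419]
eef_rot: [[0.985, -0.175, -0.002], [-0.175, -0.985, -0.001], [-0.002, 0.001, -1.0]]
contact_force: [0.8, -0.4, 0.1]
opening: 0.205
gripper_force: 30.0
time_s: 28.2
eef_pos: [0.5428, 0.2733, 0.1417]
eef_rot: [[0.985, -0.173, -0.003], [-0.173, -0.985, -0.001], [-0.003, 0.002, -1.0]]
contact_force: [-0.3, -1.2, -1.1]
opening: 0.201
gripper_force: 30.0
t 28.2 tx ty tz [  3.9 -25.9 116.2] turn 0.05 q6 2.1
```

```bash
python3 -m inch '[{"tx":4,"ty":-26,"tz":0,"turn":0,"jaw":-1},{"tx":4,"ty":-26,"tz":0,"turn":0,"jaw":-1},{"tx":4,"ty":-26,"tz":20,"turn":0,"jaw":-1},{"tx":4,"ty":-26,"tz":40,"turn":0,"jaw":-1},{"tx":4,"ty":-26,"tz":40,"turn":0,"jaw":-1},{"tx":4,"ty":-26,"tz":40,"turn":0,"jaw":-1}]'
python3 -c "
from h import *
go(.5508,.298,.0255,-.178)"
```

```text
time_s: 28.8
eef_pos: [0.5522, 0.2965, 0.1039]
eef_rot: [[0.984, -0.176, -0.001], [-0.176, -0.984, -0.001], [-0.001, 0.001, -1.0]]
contact_force: [0.4, 0.2, -0.5]
opening: 0.202
gripper_force: 30.0
t 28.8 tx ty tz [-1.5 -1.3 78.4] turn 0.01 q6 2.14
```

```bash
python3 -m inch '[{"tx":-1,"ty":-1,"tz":25,"turn":0,"jaw":-1},{"tx":-1,"ty":-1,"tz":45,"turn":0,"jaw":-1},{"tx":-1,"ty":-1,"tz":65,"turn":0,"jaw":-1},{"tx":-1,"ty":-1,"tz":78,"turn":0,"jaw":-1},{"tx":-1,"ty":-1,"tz":78,"turn":0,"jaw":-1},{"tx":-1,"ty":-1,"tz":78,"turn":0,"jaw":-1}]'
python3 -m inch '[{"tx":0,"ty":0,"tz":0,"turn":0,"jaw":-0.4},{"tx":0,"ty":0,"tz":0,"turn":0,"jaw":-0.4},{"tx":0,"ty":0,"tz":0,"turn":0,"jaw":-0.4},{"tx":0,"ty":0,"tz":0,"turn":0,"jaw":-0.4}]'
python3 -m inch '[{"tx":0,"ty":0,"tz":-30,"turn":0,"jaw":-0.4},{"tx":0,"ty":0,"tz":-75,"turn":0,"jaw":-0.4},{"tx":0,"ty":0,"tz":-120,"turn":0,"jaw":-0.4},{"tx":0,"ty":0,"tz":-120,"turn":0,"jaw":-0.4},{"tx":0,"ty":0,"tz":-120,"turn":0,"jaw":-0.4}]'
python3 -c "
from h import *
p=r.read_camera('wrist'); W=cloud(p); Z=W[...,2]; m=(p['depth']>0)&(Z>.06)&(Z<.09)&(np.hypot(W[...,0]-.5508,W[...,1]-.298)<.03)
print('punch placed',m.sum(),np.median(Z[m]),*fit(p,m,circ(20),.079,[.5508,.298,0],S=2))
go(.50,.1,.2,-.178)"
```

```text
time_s: 29.4
eef_pos: [0.5518, 0.2988, 0.0267]
eef_rot: [[0.985, -0.175, 0.001], [-0.175, -0.985, 0.0], [0.001, -0.0, -1.0]]
contact_force: [-0.3, 1.2, -0.4]
opening: 0.203
gripper_force: 30.0
time_s: 29.8
eef_pos: [0.5515, 0.299, 0.0262]
eef_rot: [[0.985, -0.175, 0.0], [-0.175, -0.985, 0.0], [0.0, -0.0, -1.0]]
contact_force: [0.1, 0.0, 0.5]
opening: 0.302
gripper_force: 0.0
time_s: 30.3
eef_pos: [0.5516, 0.299, 0.1468]
eef_rot: [[0.985, -0.175, 0.002], [-0.175, -0.985, 0.001], [0.002, -0.001, -1.0]]
contact_force: [0.5, -0.7, -0.8]
opening: 0.3
gripper_force: 0.0
punch placed 510 0.07956975988906234 [0.5524 0.299  0.0358] 0.841
t 30.4 tx ty tz [-15.5 204.7 -54.4] turn 0.02 q6 2.14
```

Punch top is at 80 mm (10 + 70), so it is fully down. I'll withdraw and take a final look.

```bash
python3 -m inch '[{"tx":-15,"ty":205,"tz":-60,"turn":0,"jaw":-0.4},{"tx":-15,"ty":205,"tz":-60,"turn":0,"jaw":-0.4},{"tx":-15,"ty":205,"tz":-60,"turn":0,"jaw":-0.4},{"tx":-15,"ty":205,"tz":-60,"turn":0,"jaw":-0.4},{"tx":-15,"ty":205,"tz":-60,"turn":0,"jaw":-0.4},{"tx":-15,"ty":205,"tz":-60,"turn":0,"jaw":-0.4},{"tx":-15,"ty":205,"tz":-60,"turn":0,"jaw":-0.4},{"tx":-15,"ty":205,"tz":-60,"turn":0,"jaw":-0.4}]'
python3 -c "
from h import *
q=r.read_camera('top'); p=r.read_camera('scene')
a=cv2.resize(q['frame'][140:290,110:260],(390,390),interpolation=cv2.INTER_CUBIC); b=cv2.resize(p['frame'][220:350,110:260],(400,390),interpolation=cv2.INTER_CUBIC)
save('fin.png',np.hstack([a,b]))
W=cloud(q);Z=W[...,2]
for n,(u,v),poly,z,lo,yaw in [('WH',(289,185),LL,.054,.048,.13),('red',(425,250),circ(33),.062,.056,0)]:
    m=comp((q['depth']>0)&(Z>lo),u,v); print(n,*fit(q,m,poly,z,[*W[m].mean(0)[:2],yaw]))"
```

```text
time_s: 31.15
eef_pos: [0.5008, 0.1008, 0.2049]
eef_rot: [[0.985, -0.174, -0.002], [-0.174, -0.985, -0.0], [-0.001, 0.0, -1.0]]
contact_force: [1.0, -0.9, 0.2]
opening: 0.3
gripper_force: 0.0
WH [ 0.3541  0.0902 -0.1236] 0.007
red [ 0.4306 -0.2185 -0.3859] 0.765
```

View pics/fin.png

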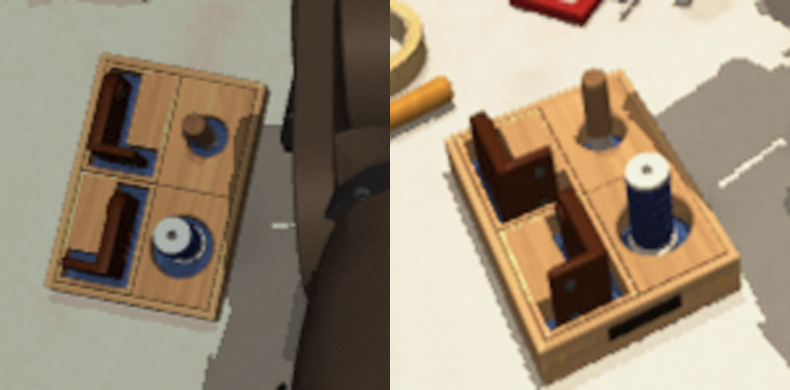

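All four stand upright and fully down: the two brackets in their own recesses, the spool at (172,240) in the wide well and the punch at (197,130) in the narrow one. The red spool hasn't moved. The arm hides the white bracket from the top camera (so its fit failed), but it was never touched. Handing in.

```bash
python3 -c "
from plant import r
print(r.close_job())"
```

```text
the job is handed in; nothing more can be done
None
```

The caddy is made up and handed in at about 31 s: both brown brackets, the navy spool and the punch stand upright and fully down in their own recesses and wells; the red spool measured unmoved, and the white bracket was never touched, though the arm hid it in the final picture.

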